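# Snap two slide boxes shut and stack them

### The arm

A 6-joint arm with a two-finger parallel gripper is mounted at the origin on the work surface. World frame = base frame: x ahead of the robot, y to its left, z up, the work surface at z = 0. Lengths are in mm, angles in rad, forces in N, time in s.
With the tool pointing down it reaches from about 350 to 775 mm from the base axis. Payload 7.3 kg.
Tool frame: the origin (TCP) lies at the very end of the fingers, on their centre line; the grasp point (between the pads) lies behind it (bot.grip_point_offset is the z of the grasp point in the tool frame, in mm); z points along the fingers, y is the line along which they close (so a half turn about z gives the same grasp; the last joint's range is limited). The gripper opens to 92 mm and grips with 3 to 60 N. Pads are 19 mm wide; open, the fingers measure 130 mm over their backs; the gripper's body (75 mm by 190 mm) begins 47 mm behind the grasp point.
Start: joints at [-0.146, 0.342, 1.524, -0, 1.275, -0.146], TCP at [525.019, 0.019, 226.741] pointing down, gripper open.
Joint ranges: [-2.53, 2.53], [-0.77, 2.02], [0.04, 2.7], [-1, 4.14], [0.28, 2.66], [-3.11, 3.11]. Speed limits (rad/s): [2.57, 2.57, 3.14, 3.14, 3.14, 3.14].

### API

Orientations are given as [roll, pitch, yaw] about the fixed x, y, z axes, in that order (R = Rz(yaw) Ry(pitch) Rx(roll)).
In Python, from plant import bot gives the robot as it stands. The module is installed in compiled form; this text tells all that it offers.
- The arm moves only by the shell command python3 -m crank 'ROWS'. ROWS is JSON, a list that holds one entry, the list of rows, each a list of 5 numbers: the opening, from 0 (shut) to 1 (fully open), then the shift along the tool's x, y, z in cm, then the turn about the tool's z in degrees. In form: [[[claw, x, y, z, turn], ...]]. A call has exactly 10 rows; each row is the pose to reach, as a shift and turn from the pose commanded when the call began, along the tool's axes at that moment; what a row does not reach only later rows make up. A row lasts 1/10 s, in which the tool goes at most 50 mm and 8.59 degrees, less where a joint would pass 70% of its speed; a pose out of reach is approached as far as the arm can. A call with a gripper value outside its range is refused whole. The fingers move at their own pace and stop on an object; the grip force is fixed at half the most. Time passes only in rows, so rows that repeat a pose let the fingers close, or fill a call up. It gives the time, the measured TCP pose, the force, the opening and the grip force at its end, in the units of the state.
- bot.get_obs(): the state, without advancing time (a new reading comes with each control period).
- bot.capture(name): name is "scene" or "side" or "wrist"; returns (picture, depth): 384x512x3 uint8, red, green, blue; 384x512 float32, mm along the optical axis (not along the pixel's ray), 0 where there is no reading.
- bot.calibration(name): a dict with "vertical_fov" (degrees; the focal length in pixels is half the picture's height over the tangent of half this angle, whatever the lens; pixels are square), "cx", "cy" (the principal point, pixels), "rvec" (rotation vector, rad) and "tvec" (3), from world to camera coordinates, as OpenCV has them; the wrist camera has in their place "tool_from_camera" (4x4, takes a point from camera to tool coordinates, whose origin is the TCP and whose axes are the flange's). Camera axes: x right, y down, z forward; pixel columns grow to the right and rows downward; lengths in mm; the calibration is good to about 2 mm. A picture is of the moment at which its call begins: read the wrist's pose just before it. calibration takes no time and is no camera call.
- bot.close_job(): hands the job in; it is judged then, once.
The state is a dict: "time": time; "joint_positions": joint angles; "dq": joint speeds; "tau": joint torques, N m; "tool_pos": TCP position; "tcp_rot": TCP orientation; "contact_force": force on the tool from outside, world axes, zero at the start; "moment": the same for the moment, N m; "grip_width": finger opening in mm; "finger_force": force on a finger pad.
Only numpy, scipy, OpenCV 4.12 (cv2) and the standard library are available. Lean on these libraries where they do the work, as an engineer would, in place of code of your own. Each camera call takes 0.05 s, during which the arm holds its last target. There are 200 camera calls.

### The job

The day's reading is finished: press the lid of each of the two microscope-slide boxes down until its catch clicks and holds it fully shut, pressing no harder than that takes because the slides are glass. Then set one closed box squarely on top of the other, edges flush and long sides together, with care not to drop or tip it, and leave the stain bottle, specimen cup and forceps where they are.

Things in the scene. Friction and masses are not known exactly. Their poses are not given: they have to be found in the camera images.
- box_a: Ivory 12-place microscope-slide box, loose, 165 g with its slides; closed 92 long (x) x 66 wide (y) x 36 mm high. Origin: centre of the underside, z up. Tray 22 mm high; lid above it, hinged on the +x end (line at x = +46, z = 22 mm). Sprung catch at the -x end, 26 mm wide, stands out to x = -54 mm. Plain long sides (y = +-33 mm): grip there. Found wide open.
- box_b: The second box, same shape, size, mass, frame and colour as box_a (closed 92 x 66 x 36 mm, origin at the centre of the underside, hinge line at x = +46, z = 22 mm, catch at the -x end). Found with its lid only part open.
- lid_a (a joint): Hinge angle of the lid of box_a: 0 shut, 1.57 upright, 2.1 its stop; starts at 1.25 to 2.0 rad. Stiff hinge: stays where left (0.3 N at the free edge). From about 0.08 rad the sprung catch rides a wedge, resisting up to about 19 N at a press 10 mm from the free edge; in the last 0.015 rad it snaps: the force drops, then the lid sits hard on the tray. Let go sooner, it springs back to about 0.07.
- lid_b (a joint): Hinge angle of the lid of box_b: 0 shut, 1.57 upright, 2.1 its stop; starts at 0.3 to 0.8 rad. Stiff hinge: stays where left (0.3 N at the free edge). From about 0.08 rad the sprung catch rides a wedge, resisting up to about 19 N at a press 10 mm from the free edge; in the last 0.015 rad it snaps: the force drops, then the lid sits hard on the tray. Let go sooner, it springs back to about 0.07.
- panel_a: Flat top panel of the lid of box_a (lid 92 x 66, 14 mm deep from hinge line to outer face). Origin: middle of the lid's free (catch) edge, on the outer face; x points along the lid to the hinge, z out of the outer face; shut, it lies at x = -46, z = 36 mm of the box. Press near this edge; over 40 N on the panel, by finger or dropped box, cracks the slides.
- panel_b: Flat top panel of the lid of box_b (lid 92 x 66, 14 mm deep from hinge line to outer face). Origin: middle of the lid's free (catch) edge, on the outer face; x points along the lid to the hinge, z out of the outer face; shut, it lies at x = -46, z = 36 mm of the box. Press near this edge; over 40 N on the panel, by finger or dropped box, cracks the slides.
- stain_bottle: Bystander: small amber glass bottle with a black cap, 54 mm across, 115 mm tall; origin at the centre of its base.
- specimen_cup: Bystander: white plastic specimen cup with a screw lid, 62 mm across, 62 mm tall; origin at the centre of its base.
- forceps: Bystander: steel forceps lying flat, 138 mm long along x, about 20 mm wide, 8 mm high; origin on the bench near the middle.
Things that resemble listed ones, but are neither listed nor needed, are in the scene too. What is shaped like the box_b but green is not meant.

How it is judged (in metres and radians):
On the way:
1. both lids are snapped shut while both boxes stand on the bench (value of joint each of lid_a, lid_b below 0.02 rad and height (world z) of each of box_a, box_b below 0.008 m), for 0.2 s.
At the end, for the whole second after the job is handed in: Both lids are held shut by their catches (lid angle under 0.02 rad); one box rests flat on the other, which stands flat on the bench, centres within 6 mm of each other in plan and long sides parallel within 0.09 rad (either way round); both are still (value of joint each of lid_a, lid_b below 0.02 rad and angle between the x axis of box_a and the x axis of box_b, either way round below 0.09 rad and angle between each of box_a, box_b's own z axis and vertical below 0.05 rad and linear speed of each of box_a, box_b below 0.02 m/s and ((height (world z) of box_b below 0.004 m and z of box_a in the frame of box_b between 0.033 and 0.04 m and horizontal distance between box_a and box_b below 0.006 m) or (height (world z) of box_a below 0.004 m and z of box_b in the frame of box_a between 0.033 and 0.04 m and horizontal distance between box_a and box_b below 0.006 m))); the robot touches nothing.
It fails at once if a lid panel takes more than 40 N (contact force between any of panel_a, panel_b and anything else above 40 N).
It fails at once if a lifted box is let go in the air, more than 10 mm above where it lands on the other ((height (world z) of box_a above 0.046 m and contact force between the fingers and box_a below 0.1 N) or (height (world z) of box_b above 0.046 m and contact force between the fingers and box_b below 0.1 N)).
It fails at once if a box is tipped by more than 0.5 rad (angle between any of box_a, box_b's own z axis and vertical above 0.5 rad).
It fails at once if the stain bottle, specimen cup or forceps is moved by more than 25 mm (distance of any of stain_bottle, specimen_cup, forceps from where it was at the start of the episode above 0.025 m).
It also fails if it takes over 58 s, if anything falls off the work surface, if the arm or the gripper's body presses on something with over 40 N, if the wrist force passes 120 N, or if a joint passes its speed limit or range.

## Working session

There is one attempt and no reset: what is moved stays moved. The work goes in short steps, Python scripts to look and compute and a shell command to move; the robot and the scene stay as the last step left them, time stands still between calls to the robot, and variables do not carry over. Pictures are saved under pics/ and viewed, at most 10 in all, crops included, and the job is handed in when it is done.

```bash
mkdir -p pics; cat > h.py <<'E'
import numpy as np, cv2
from scipy.spatial.transform import Rotation as Ro
from plant import bot
def cam(name,obs=None):
    c=bot.calibration(name); f=192/np.tan(np.radians(c["vertical_fov"])/2)
    K=np.array([[f,0,c["cx"]],[0,f,c["cy"]],[0,0,1]])
    if name=="wrist":
        T=np.eye(4);T[:3,:3]=Ro.from_euler('xyz',obs["tcp_rot"]).as_matrix();T[:3,3]=obs["tool_pos"]
        W=T@np.array(c["tool_from_camera"])
    else:
        R=cv2.Rodrigues(np.array(c["rvec"],float))[0];W=np.eye(4);W[:3,:3]=R.T;W[:3,3]=-R.T@np.array(c["tvec"],float).ravel()
    return K,W
def cloud(name):
    o=bot.get_obs();p,d=bot.capture(name);K,W=cam(name,o)
    v,u=np.mgrid[:384,:512]
    P=np.stack([(u-K[0,2])/K[0,0]*d,(v-K[1,2])/K[1,1]*d,d],-1)@W[:3,:3].T+W[:3,3]
    P[d<=0]=np.nan
    return p,d,P
E
python3 - <<'E'
from h import *
ps=[]
for n in("scene","side","wrist"):
    p,d,P=cloud(n);np.savez(f"{n}0.npz",p=p,d=d,P=P);K,W=cam(n,bot.get_obs());print(n,K[0,0],W[:3,3],W[:3,2]);ps.append(p)
cv2.imwrite("pics/a.png",cv2.cvtColor(np.hstack(ps[:2]),cv2.COLOR_RGB2BGR)[:, :])
im=cv2.imread("pics/a.png");cv2.imwrite("pics/a.png",cv2.resize(im,(800,300)))
cv2.imwrite("pics/s.png",cv2.cvtColor(ps[0],cv2.COLOR_RGB2BGR))
print({k:v for k,v in bot.get_obs().items()},bot.grip_point_offset)
E
```

```text
scene 382.9616054591282 [1040.27801475 -739.47445893  813.12691862] [-0.43079407  0.62376267 -0.65217835]
side 403.33767705022245 [332.45554337 804.63698622 838.74528769] [ 0.18987558 -0.6958354  -0.69264736]
wrist 330.8703611559637 [524.8716084   64.70243133 383.75316905] [-0.00127031 -0.24590724 -0.96929253]
{'time': 0.15, 'joint_positions': array([-1.46013570e-01,  3.42559464e-01,  1.52477124e+00,  6.81453731e-06,
        1.27540422e+00, -1.46021835e-01]), 'dq': array([-0.00047494,  0.00031521, -0.00224915,  0.00157501, -0.00208721,
       -0.00143859]), 'tau': array([ 7.52666965e-04, -4.31470585e+01, -2.44352603e+01,  7.18239485e-02,
        5.38185902e-02, -1.32920518e-04]), 'tool_pos': array([5.24705610e+02, 6.05233950e-02, 2.26215482e+02]), 'tcp_rot': array([-3.14046349e+00, -1.72651697e-04,  1.57080251e+00]), 'contact_force': array([-0.54852964, -0.26335385,  0.15790343]), 'moment': array([-0.03385504,  0.05941347,  0.03711809]), 'finger_force': 0.0, 'grip_width': 91.353946392552} -18.8
```

View pics/s.png

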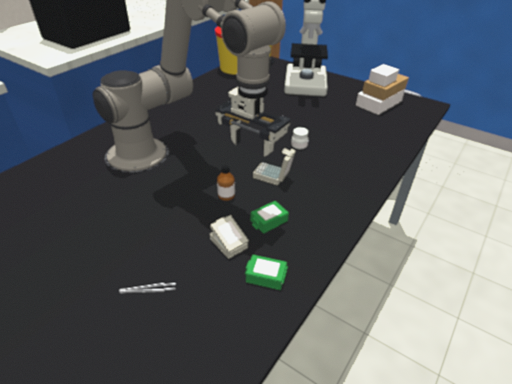

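View pics/a.png

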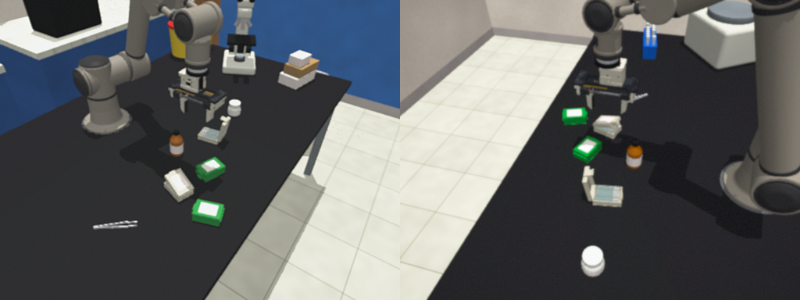

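The scene view shows the open box_a at about (272,170) with its lid upright at (288,160), and the part-open box_b at (229,237). It also shows the bottle at (226,185), cup at (300,138), forceps at (148,288) and two green decoys at (270,216) and (267,271). The side view has box_a at half-scale (605,190) and box_b at (607,126).

```bash
python3 - <<'E'
from h import *
for n in("scene","side"):
    z=np.load(n+"0.npz");p,P=z["p"],z["P"]
    hsv=cv2.cvtColor(p,cv2.COLOR_RGB2HSV)
    roi=(P[...,0]>250)&(P[...,0]<900)&(abs(P[...,1])<500)&(P[...,2]>4)&(P[...,2]<140)
    for nm,m in(("green",(hsv[...,0]>45)&(hsv[...,0]<75)&(hsv[...,1]>120)),("light",(hsv[...,2]>105)&(hsv[...,1]<110)),("amber",(hsv[...,0]<20)&(hsv[...,1]>140))):
        k,L,st,_=cv2.connectedComponentsWithStats((m&roi).astype(np.uint8))
        for i in range(1,k):
            if st[i,4]<40: continue
            Q=P[L==i];print(n,nm,st[i],np.median(Q,0).round(),Q.min(0).round(),Q.max(0).round())
    x=[(300,108,232,150),(190,100,0,0)]
S=np.load("scene0.npz")["p"];D=np.load("side0.npz")["p"]
a=cv2.resize(S[120:290,190:320],None,fx=3,fy=3,interpolation=3);b=cv2.resize(D[120:290,200:330],None,fx=3,fy=3,interpolation=3)
cv2.imwrite("pics/b.png",cv2.cvtColor(np.hstack([a,b]),cv2.COLOR_RGB2BGR))
E
```

```text
scene green [250 201  38  31 485] [614. -40.  30.] [551. -70.   4.] [644.  64.  40.]
scene green [245 255  42  34 649] [ 718. -215.   34.] [ 655. -241.    4.] [ 763. -150.   40.]
scene light [292 127  16  22 284] [465. 397.  41.] [431. 378.   4.] [489. 445.  65.]
scene light [253 148  42  36 649] [502. 163.  28.] [423. 134.   4.] [553. 369. 126.]
scene light [217 183  17  15 185] [434. -17.  37.] [401. -26.  10.] [447.  13.  66.]
scene light [257 204  25  17 261] [599. -14.  37.] [568. -53.  33.] [631.  27.  42.]
scene light [210 216  38  42 997] [ 565. -171.   46.] [ 501. -206.    4.] [ 612. -121.   68.]
scene light [253 258  28  19 379] [ 710. -195.   37.] [ 672. -225.   33.] [ 746. -163.   41.]
scene light [119 283  56   9 210] [ 487. -407.    7.] [ 435. -454.    4.] [ 545. -355.   13.]
scene amber [217 173  17  14 187] [430.  -9.  79.] [396. -27.  58.] [444.  29. 101.]
side green [208 138  32  21 382] [ 702. -169.   28.] [ 658. -234.    4.] [ 767. -143.   40.]
side green [221 174  37  34 508] [593.  17.  31.] [556. -63.   4.] [649.  45.  39.]
side light [213 139  20  11 195] [ 712. -191.   35.] [ 678. -225.   29.] [ 747. -158.   39.]
side light [247 148  36  28 742] [ 553. -139.   40.] [ 507. -201.    4.] [ 615. -111.   68.]
side light [228 178  24  18 256] [602. -10.  35.] [570. -47.  32.] [630.  28.  39.]
side light [290 198  20  17 221] [419.  29.  35.] [395.   6.   7.] [446.  36.  58.]
side light [ 233  212   52   52 1361] [501. 187.  25.] [428. 139.   4.] [558. 222. 126.]
side light [232 315  29  38 916] [457. 430.  59.] [429. 391.   4.] [489. 449.  66.]
side amber [290 185  20  18 263] [420.  21.  78.] [396.  -3.  57.] [449.  34. 102.]
```

View pics/b.png

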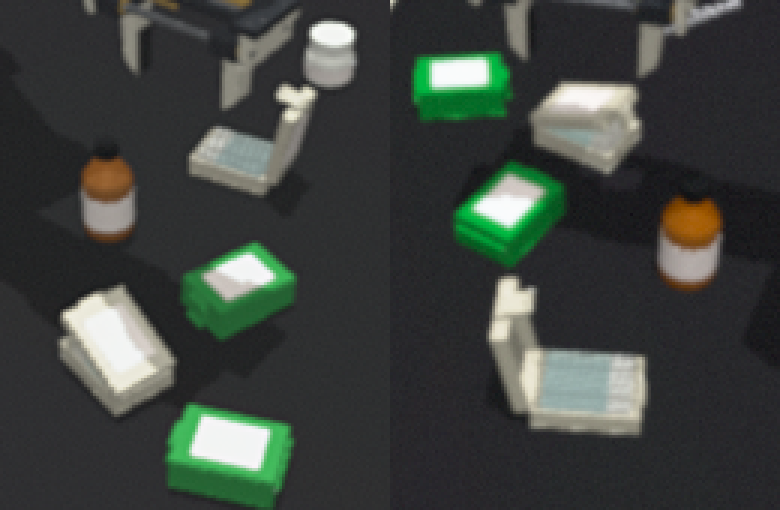

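The crops show box_a's tray lying nearly along world x, with the hinge on the far (+x) side and the lid about upright. Box_b is turned, with its gap to the left in the scene view. Next I fit the poses.

```bash
python3 - <<'E'
from h import *
A=[];B=[]
for n in("scene","side"):
    z=np.load(n+"0.npz");p,P=z["p"],z["P"];hsv=cv2.cvtColor(p,cv2.COLOR_RGB2HSV)
    m=(hsv[...,1]<110)&(hsv[...,2]>60)&(P[...,2]>5)
    def box(lo,hi): return m&(P[...,0]>lo[0])&(P[...,0]<hi[0])&(P[...,1]>lo[1])&(P[...,1]<hi[1])&(P[...,2]<140)
    a=P[box((420,120),(570,240))];b=P[box((490,-215),(622,-95))]
    A.append(a);B.append(b)
    t=a[(a[:,2]>14)&(a[:,2]<26)]
    print(n,"A tray",cv2.minAreaRect(t[:,:2].astype(np.float32)),np.percentile(t[:,:2],[1,99],axis=0).round())
    u=a[a[:,2]>40];print(" lid x/z",[(zz,np.percentile(u[(abs(u[:,2]-zz)<8),0],[3,50,97]).round()) for zz in(50,70,90,110)],"y",np.percentile(u[:,1],[2,98]).round(), "ztop",u[:,2].max())
    # B: lid plane RANSAC
    best=None;rng=np.random.default_rng(0)
    for _ in range(500):
        s=b[rng.choice(len(b),3,False)];nn=np.cross(s[1]-s[0],s[2]-s[0]);l=np.linalg.norm(nn)
        if l<200: continue
        nn/=l;nn*=np.sign(nn[2]); 
        if nn[2]<.5: continue
        i=abs((b-s[0])@nn)<2
        if best is None or i.sum()>best.sum():best=i
    q=b[best];c=q.mean(0);nn=np.linalg.svd(q-c)[2][2];nn*=np.sign(nn[2])
    print("B lid n",nn.round(3),"tilt",np.arccos(nn[2]),"dir(hinge-ward horiz)",np.degrees(np.arctan2(nn[1],nn[0])),len(q),len(b))
    e=np.array([nn[0],nn[1],0]);e/=np.linalg.norm(e);y=np.cross([0,0,1],e)
    print("  along",np.percentile(q[:,:2]@e[:2],[1,99]),"across",np.percentile(q[:,:2]@y[:2],[1,99]),"c",c.round(),"z",np.percentile(q[:,2],[1,99]), "e",e,"y",y)
    lo=b[b[:,2]<22];print("  low rect",cv2.minAreaRect(lo[:,:2].astype(np.float32)))
    np.savez(n+"AB.npz",a=a,b=b)
E
```

```text
scene A tray ((480.22674560546875, 174.81298828125), (107.08230590820312, 70.86480712890625), 9.565253257751465) [[426. 136.]
 [535. 207.]]
 lid x/z [(50, array([529., 537., 543.])), (70, array([534., 540., 545.])), (90, array([537., 545., 550.])), (110, array([530., 543., 552.]))] y [151. 217.] ztop 125.57667136358407
B lid n [ 0.316 -0.097  0.944] tilt 0.3367907274172507 dir(hinge-ward horiz) -17.028813989624638 520 991
  along [540.84025426 628.34216827] across [-22.68224156  41.20863688] c [ 563. -163.   51.] z [35.95079771 66.78403521] e [ 0.9561576  -0.29285259  0.        ] y [ 0.29285259  0.9561576  -0.        ]
  low rect ((560.2099609375, -183.45285034179688), (111.7824935913086, 54.758094787597656), 12.094879150390625)
side A tray ((482.2520446777344, 178.72764587402344), (107.08314514160156, 70.00670623779297), 9.382757186889648) [[430. 144.]
 [537. 219.]]
 lid x/z [(50, array([524., 536., 544.])), (70, array([526., 538., 547.])), (90, array([530., 537., 544.])), (110, array([532., 543., 554.]))] y [156. 222.] ztop 126.10254280779839
B lid n [ 0.312 -0.106  0.944] tilt 0.33549499623398693 dir(hinge-ward horiz) -18.702315368470202 257 743
  along [540.71344882 632.09608924] across [-2.68049007 64.25414649] c [ 566. -157.   50.] z [32.78492246 65.51582347] e [ 0.94719732 -0.32065127  0.        ] y [ 0.32065127  0.94719732 -0.        ]
  low rect ((554.8303833007812, -134.3040771484375), (108.41767883300781, 57.36510467529297), 12.919012069702148)
```

```bash
python3 -m crank '[[[0,4,1.7,0,8],[0,8,3.4,0,16],[0,12,5.1,0,24],[0,16,6.8,0,32],[0,19.5,8.8,0,40],[0,19.9,8.8,0,48],[0,19.9,8.8,0,56],[0,19.9,8.8,3,64],[0,19.9,8.8,7,72],[0,19.9,8.8,11,80.5]]]'; python3 - <<'E'
from h import *
for n in ("scene","side"):
    p,d,P=cloud(n);hsv=cv2.cvtColor(p,cv2.COLOR_RGB2HSV)
    m=(hsv[...,1]<110)&(hsv[...,2]>60)&(P[...,2]>5)&(P[...,0]>490)&(P[...,0]<622)&(P[...,1]>-225)&(P[...,1]<-85)&(P[...,2]<90)
    b=P[m]
    e=np.array([np.cos(-.313),np.sin(-.313)]);y=np.array([-e[1],e[0]])
    for lo,hi in((5,18),(18,30),(30,45),(45,70)):
        q=b[(b[:,2]>lo)&(b[:,2]<hi)];print(n,lo,hi,"along",np.percentile(q[:,:2]@e,[1,50,99]).round(1),"across",np.percentile(q[:,:2]@y,[1,50,99]).round(1),len(q))
    cv2.imwrite(f"pics/c_{n}.png",cv2.cvtColor(p,cv2.COLOR_RGB2BGR))
print(bot.get_obs()["joint_positions"].round(2))
E
```

```text
time: 1.15
tool_pos: [613.0, 199.1, 115.6]
tcp_rot: [-3.142, -0.001, 0.16]
contact_force: [-0.3, 0.7, -0.9]
grip_width: 16.3
finger_force: 0.0
scene 5 18 along [535.6 600.6 625.8] across [-14.9  -5.5  47.9] 122
scene 18 30 along [533.3 619.5 629.7] across [-14.8  -7.   49. ] 100
scene 30 45 along [571.1 616.  629.3] across [-14.   15.   51.6] 249
scene 45 70 along [537.3 571.1 605.5] across [-14.5  15.9  50.4] 515
side 5 18 along [532.6 564.6 624. ] across [-7.  51.3 58. ] 155
side 18 30 along [534.7 559.6 626.6] across [ 0.7 44.9 58.1] 132
side 30 45 along [527.2 612.2 632.7] across [-7.7 34.6 57.6] 145
side 45 70 along [530.9 561.  601.9] across [-10.6  29.1  57.5] 306
[ 0.2   0.66  1.32 -0.    1.17  1.6 ]
```

```bash
cat > traj.py <<'E'
import numpy as np
def traj(c,yaw,tcp,th,r):
    e=np.array([np.cos(yaw),np.sin(yaw)]);x0=(np.array(tcp[:2])-c)@e
    lat=(np.array(tcp[:2])-c)@[-e[1],e[0]]
    print("x0",round(x0,1),"lateral",round(lat,1))
    for t,q in zip(th,r):
        d=np.array([-np.cos(t),np.sin(t)]);n=np.array([np.sin(t),np.cos(t)])
        C=np.array([46,22])+q*d+14*n
        print(round(t,2),"dx cm",round((C[0]+9.5-x0)/10,2),"dz cm",round((tcp[2]-C[1])/10,2))
E
python3 -c "
from traj import *
traj(np.array([485,178]),.162,(613,199.1,115.6),[2,1.8,1.6,1.4,1.2,1.0,.8,.6,.45,.3,.2,.12],[66,66,66,68,70,72,74,76,78,80,82,84])"
```

```text
x0 129.7 lateral 0.2
2 dx cm -3.4 dz cm 3.94
1.8 dx cm -4.56 dz cm 3.25
1.6 dx cm -5.83 dz cm 2.8
1.4 dx cm -7.2 dz cm 2.42
1.2 dx cm -8.65 dz cm 2.33
1.0 dx cm -10.13 dz cm 2.54
0.8 dx cm -11.57 dz cm 3.08
0.6 dx cm -12.9 dz cm 3.91
0.45 dx cm -13.84 dz cm 4.71
0.3 dx cm -14.65 dz cm 5.66
0.2 dx cm -15.18 dz cm 6.36
0.12 dx cm -15.59 dz cm 6.96
```

```bash
python3 -m crank '[[[0,-2,0,2.5,0],[0,-3.5,0,2.6,0],[0,-4.6,0,2.6,0],[0,-5.2,0,2.6,0],[0,-5.8,0,2.6,0],[0,-6.5,0,2.5,0],[0,-7.2,0,2.4,0],[0,-7.9,0,2.35,0],[0,-8.6,0,2.3,0],[0,-9.3,0,2.4,0]]]'
python3 -m crank '[[[0,-0.8,0,0.15,0],[0,-1.5,0,0.4,0],[0,-2.2,0,0.7,0],[0,-2.9,0,1.1,0],[0,-3.6,0,1.5,0],[0,-4.1,0,1.9,0],[0,-4.6,0,2.35,0],[0,-5.0,0,2.8,0],[0,-5.3,0,3.2,0],[0,-5.3,0,3.2,0]]]'
python3 - <<'E'
from h import *
ps=[]
for n in ("scene","wrist"):
    p,d,P=cloud(n);np.savez(n+"1.npz",p=p,d=d,P=P);ps.append(p)
a=cv2.resize(ps[0][120:248,210:338],(384,384),interpolation=3)
cv2.imwrite("pics/d.png",cv2.resize(cv2.cvtColor(np.hstack([a,ps[1]]),cv2.COLOR_RGB2BGR),(798,342)))
E
```

```text
time: 2.25
tool_pos: [520.8, 183.6, 92.9]
tcp_rot: [3.142, -0.0, 0.166]
contact_force: [0.2, 0.9, -0.9]
grip_width: 0.1
finger_force: 0.2
time: 3.25
tool_pos: [468.3, 174.8, 60.1]
tcp_rot: [3.142, 0.001, 0.166]
contact_force: [0.0, -0.5, -0.3]
grip_width: 0.5
finger_force: 0.0
```

View pics/d.png

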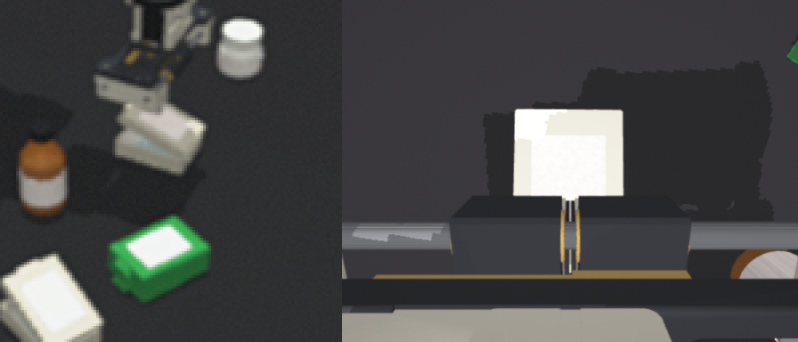

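The scene view shows the lid of A swung down to roughly 0.3 rad. In the wrist view the lid is centred on the fingers at (569,150), with the hinge edge at row 110. I'll measure the lid from this cloud.

```bash
python3 - <<'E'
from h import *
z=np.load("wrist1.npz");p,P=z["p"],z["P"];hsv=cv2.cvtColor(p,cv2.COLOR_RGB2HSV)
m=(hsv[...,1]<80)&(hsv[...,2]>170)&(P[...,2]>25)&(P[...,2]<75)&(np.mgrid[:384,:512][0]<218)
q=P[m];c=q.mean(0);n=np.linalg.svd((q-c)[::5])[2][2];n*=np.sign(n[2])
r=cv2.minAreaRect(q[:,:2].astype(np.float32));print(len(q),c,"tilt",np.arccos(n[2]),"azi",np.degrees(np.arctan2(n[1],n[0])),r)
o=bot.get_obs();a=.166;e=np.array([np.cos(a),np.sin(a)]);y=np.array([-e[1],e[0]]);t=o["tool_pos"]
d=q[:,:2]-t[:2];print("along",np.percentile(d@e,[1,99]),"across",np.percentile(d@y,[1,99]),"z",np.percentile(q[:,2],[1,99]))
E
```

```text
11488 [502.52486742 180.59594758  43.460925  ] tilt 0.3439066309003446 azi 9.316738961959796 ((502.46868896484375, 180.55484008789062), (48.93809127807617, 66.15589141845703), 9.203134536743164)
along [10.41952918 57.61096019] across [-31.83827971  31.89810948] z [34.4498864  52.09087035]
```

```bash
python3 -m crank '[[[0,-0.6,0,0.45,0],[0,-1.1,0,0.9,0],[0,-1.6,0,1.25,0],[0,-2.0,0,1.55,0],[0,-2.0,0,1.6,0],[0,-2.0,0,1.65,0],[0,-2.0,0,1.72,0],[0,-2.0,0,1.8,0],[0,-2.0,0,1.88,0],[0,-2.0,0,1.88,0]]]'
```

```text
time: 4.35
tool_pos: [449.4, 171.6, 41.9]
tcp_rot: [3.142, -0.0, 0.166]
contact_force: [-0.6, 1.3, 1.3]
grip_width: 0.4
finger_force: 0.3
```

```bash
python3 -m crank '[[[0,0,0,0.05,0],[0,0,0,0.08,0],[0,0,0,0.11,0],[0,0,0,0.14,0],[0,0,0,0.17,0],[0,0,0,0.20,0],[0,0,0,0.23,0],[0,0,0,0.26,0],[0,0,0,0.28,0],[0,0,0,0.28,0]]]'
```

```text
time: 5.35
tool_pos: [449.0, 171.6, 39.7]
tcp_rot: [3.142, 0.0, 0.166]
contact_force: [-3.7, -1.0, 10.6]
grip_width: 0.3
finger_force: 5.2
```

```bash
python3 -m crank '[[[0,0,0,0.03,0],[0,0,0,0.06,0],[0,0,0,0.09,0],[0,0,0,0.12,0],[0,0,0,0.14,0],[0,0,0,0.16,0],[0,0,0,0.18,0],[0,0,0,0.20,0],[0,0,0,0.22,0],[0,0,0,0.22,0]]]'
```

```text
time: 6.35
tool_pos: [448.7, 171.5, 38.1]
tcp_rot: [3.141, 0.001, 0.166]
contact_force: [-6.2, -2.0, 17.4]
grip_width: 0.3
finger_force: 8.8
```

```bash
python3 -m crank '[[[0,0,0,0.02,0],[0,0,0,0.04,0],[0,0,0,0.06,0],[0,0,0,0.08,0],[0,0,0,0.1,0],[0,0,0,0.11,0],[0,0,0,0.12,0],[0,0,0,0.13,0],[0,0,0,0.13,0],[0,0,0,0.13,0]]]'
```

```text
time: 7.35
tool_pos: [449.3, 171.6, 35.9]
tcp_rot: [3.142, -0.0, 0.166]
contact_force: [-3.0, -0.4, 8.3]
grip_width: 0.5
finger_force: 4.0
```

```bash
python3 -m crank '[[[0,0,0,-4,0],[0,0,0,-8,0],[0,0.7,4.5,-10,4],[0,1.3,9.3,-10,8],[0,2,14.2,-10,12],[0,2.6,19.1,-10,16],[0,3.3,24,-10,20],[0,3.9,28.9,-10,24],[0,4.5,33.8,-10,27.5],[0,4.5,34,-10,27.5]]]'
cat > wr.py <<'E'
from h import *
import sys
zlo,zhi,rmax=map(float,sys.argv[1:4])
o=bot.get_obs();p,d,P=cloud("wrist");hsv=cv2.cvtColor(p,cv2.COLOR_RGB2HSV)
cv2.imwrite(f"pics/w{o['time']:.1f}.png",cv2.cvtColor(p,cv2.COLOR_RGB2BGR))
m=(hsv[...,1]<80)&(hsv[...,2]>150)&(P[...,2]>zlo)&(P[...,2]<zhi)&(np.mgrid[:384,:512][0]<rmax)
k,L,st,_=cv2.connectedComponentsWithStats(m.astype(np.uint8));i=1+st[1:,4].argmax();q=P[L==i]
c=q.mean(0);n=np.linalg.svd((q-c)[::5])[2][2];n*=np.sign(n[2])
print(st[i],"c",c.round(1),"tilt",round(float(np.arccos(n[2])),3),"azi",np.degrees(np.arctan2(n[1],n[0])).round(1),"rect",cv2.minAreaRect(q[:,:2].astype(np.float32)))
t=o["tool_pos"];a=o["tcp_rot"][2];e=np.array([np.cos(a),np.sin(a)]);y=np.array([-e[1],e[0]]);dd=q[:,:2]-t[:2]
print("tcp",t.round(1),"yaw",round(float(a),3),"along",np.percentile(dd@e,[1,99]).round(1),"across",np.percentile(dd@y,[1,99]).round(1),"z",np.percentile(q[:,2],[1,99]).round(1))
E
python3 wr.py 25 80 218
```

```text
time: 8.35
tool_pos: [551.1, -162.1, 135.0]
tcp_rot: [3.14, -0.002, -0.321]
contact_force: [0.3, -0.2, -0.0]
grip_width: 0.4
finger_force: 0.0
[ 204  122   88   96 8266] c [ 574.2 -164.1   47.4] tilt 0.349 azi -17.6 rect ((574.1957397460938, -163.93515014648438), (65.8140640258789, 69.42655944824219), 72.39256286621094)
tcp [ 551.1 -162.1  135. ] yaw -0.321 along [-10.4  56.4] across [-26.6  37.7] z [34.6 59.7]
```

```bash
python3 -m crank '[[[0,0,-0.55,4,-0.8],[0,0,-0.55,6.5,-0.8],[0,0,-0.55,7.3,-0.8],[0,-0.6,-0.55,7.9,-0.8],[0,-1.1,-0.55,8.35,-0.8],[0,-1.6,-0.55,8.7,-0.8],[0,-2.1,-0.55,9.0,-0.8],[0,-2.1,-0.55,9.15,-0.8],[0,-2.1,-0.55,9.25,-0.8],[0,-2.1,-0.55,9.35,-0.8]]]'
```

```text
time: 9.4
tool_pos: [531.8, -144.7, 42.4]
tcp_rot: [3.142, -0.001, -0.3]
contact_force: [-0.2, 0.4, 1.8]
grip_width: 0.3
finger_force: 0.4
```

```bash
python3 -m crank '[[[0,0,0,0.06,0],[0,0,0,0.11,0],[0,0,0,0.16,0],[0,0,0,0.21,0],[0,0,0,0.25,0],[0,0,0,0.28,0],[0,0,0,0.31,0],[0,0,0,0.34,0],[0,0,0,0.37,0],[0,0,0,0.37,0]]]'
```

```text
time: 10.4
tool_pos: [531.3, -144.5, 39.5]
tcp_rot: [3.141, 0.0, -0.3]
contact_force: [-4.1, 1.3, 11.1]
grip_width: 0.5
finger_force: 5.8
```

```bash
python3 -m crank '[[[0,0,0,0.03,0],[0,0,0,0.06,0],[0,0,0,0.09,0],[0,0,0,0.12,0],[0,0,0,0.14,0],[0,0,0,0.16,0],[0,0,0,0.18,0],[0,0,0,0.20,0],[0,0,0,0.22,0],[0,0,0,0.22,0]]]'
```

```text
time: 11.4
tool_pos: [531.0, -144.5, 38.0]
tcp_rot: [3.141, 0.0, -0.3]
contact_force: [-7.3, 1.8, 18.5]
grip_width: 0.7
finger_force: 9.5
```

```bash
python3 -m crank '[[[0,0,0,0.02,0],[0,0,0,0.04,0],[0,0,0,0.06,0],[0,0,0,0.08,0],[0,0,0,0.1,0],[0,0,0,0.11,0],[0,0,0,0.12,0],[0,0,0,0.13,0],[0,0,0,0.13,0],[0,0,0,0.13,0]]]'
```

```text
time: 12.4
tool_pos: [531.5, -144.6, 35.8]
tcp_rot: [3.142, -0.0, -0.3]
contact_force: [-3.3, 0.5, 10.4]
grip_width: 0.6
finger_force: 5.2
```

```bash
python3 -m crank '[[[0,0,0,-2,0],[0,-1,0,-5,0],[0,-3,0.3,-9,0],[0,-5,0.5,-12,0],[0,-6,0.5,-12,0],[0,-6,0.5,-12,0],[0,-6,0.5,-12,0],[0,-6,0.5,-12,0],[0,-6,0.5,-12,0],[0,-6,0.5,-12,0]]]'; python3 wr.py 28 42 218; python3 wr.py 28 42 218; ls pics
```

```text
time: 13.4
tool_pos: [472.8, -131.6, 154.2]
tcp_rot: [-3.141, 0.001, -0.3]
contact_force: [-0.1, 0.0, -0.3]
grip_width: 0.9
finger_force: 0.0
[  213    14    86   130 10342] c [ 559.9 -159.3   35.7] tilt 0.005 azi 151.0 rect ((556.2559204101562, -158.1436767578125), (66.08409881591797, 98.34628295898438), 72.52674102783203)
tcp [ 472.8 -131.6  154.2] yaw -0.3 along [ 41.4 135.5] across [-32.9  31.3] z [32.4 37.6]
[  213    14    86   130 10331] c [ 560.  -159.3   35.6] tilt 0.005 azi 165.1 rect ((556.2994995117188, -158.17605590820312), (66.20306396484375, 98.51837921142578), 72.5921401977539)
tcp [ 472.8 -131.6  154.3] yaw -0.3 along [ 41.4 135.6] across [-32.8  31.3] z [32.4 37.6]
a.png
b.png
c_scene.png
c_side.png
d.png
s.png
w13.4.png
w8.3.png
```

```bash
cat >> wr.py <<'E'
r=cv2.minAreaRect(q[:,:2].astype(np.float32));g=np.radians(r[2]);g=(g-a+np.pi/4)%(np.pi/2)-np.pi/4+a
e=np.array([np.cos(g),np.sin(g)]);y=np.array([-e[1],e[0]]);al=dd@e;ac=dd@y
h=np.median([np.percentile(al[abs(ac-w)<2],99) for w in np.arange(np.percentile(ac,1)+5,np.percentile(ac,99)-5,3)])
mid=(np.percentile(ac,.5)+np.percentile(ac,99.5))/2
off=abs(ac-mid)>17
lo=np.percentile(al[off],1)
print("yaw",round(float(g),4),"hinge end",h.round(1),"free",lo.round(1),"len",(h-lo).round(1),"mid",mid.round(1),"centre(hinge-46)",(t[:2]+e*(h-46)+y*mid).round(1),"centre(mid)",(t[:2]+e*(h+lo)/2+y*mid).round(1))
E
python3 wr.py 28 42 218
python3 -m crank '[[[0,-2.4,-3.6,-1,-3.8],[0,-4.8,-7.2,-1,-7.6],[0,-7.2,-10.8,-1,-11.4],[0,-9.6,-14.4,-1,-15.2],[0,-12,-18,-1,-19],[0,-14.4,-21.6,0,-22.8],[0,-16.9,-25.4,0,-26.6],[0,-16.9,-25.4,0,-26.6],[0,-16.9,-25.4,0,-26.6],[0,-16.9,-25.4,0,-26.6]]]';python3 wr.py 28 42 218
```

```text
[  213    14    86   130 10333] c [ 560.  -159.3   35.7] tilt 0.005 azi 148.6 rect ((556.179443359375, -158.18505859375), (66.27617645263672, 98.18110656738281), 72.8285903930664)
tcp [ 472.8 -131.6  154.5] yaw -0.3 along [ 41.5 135.7] across [-32.9  31.3] z [32.5 37.6]
yaw -0.2997 hinge end 135.7 free 45.7 len 90.0 mid -0.8 centre(hinge-46) [ 558.2 -158.8] centre(mid) [ 559.2 -159.1]
time: 14.55
tool_pos: [386.8, 160.4, 155.0]
tcp_rot: [3.141, -0.0, 0.163]
contact_force: [-0.6, 0.1, -0.6]
grip_width: 0.4
finger_force: 0.0
[  211    12    86   130 10255] c [477.8 176.6  35.7] tilt 0.003 azi -175.1 rect ((474.1270751953125, 176.11880493164062), (98.13655853271484, 66.06456756591797), 8.887162208557129)
tcp [386.8 160.4 155. ] yaw 0.163 along [ 42.6 136.5] across [-30.9  33.1] z [32.7 37.6]
yaw 0.1551 hinge end 136.1 free 46.7 len 89.4 mid 1.9 centre(hinge-46) [475.6 176.3] centre(mid) [476.8 176.5]
```

```bash
python3 -m crank '[[[1,4.5,-0.1,0,0.2],[1,9.1,-0.2,0,0.3],[1,9.1,-0.2,4,0.3],[1,9.1,-0.2,8,0.3],[1,9.1,-0.2,9,0.3],[1,9.1,-0.2,9,0.3],[1,9.1,-0.2,9,0.3],[1,9.1,-0.2,9,0.3],[1,9.1,-0.2,9,0.3],[1,9.1,-0.2,9,0.3]]]'; python3 -m crank '[[[1,0,0,0,0],[1,0,0,1,0],[1,0,0,3,0],[1,0,0,5,0],[1,0,0,6,0],[1,0,0,6.1,0],[1,0,0,6.1,0],[1,0,0,6.1,0],[1,0,0,6.1,0],[1,0,0,6.1,0]]]'
```

```text
time: 15.6
tool_pos: [476.4, 178.0, 66.0]
tcp_rot: [-3.142, -0.002, 0.159]
contact_force: [-0.7, -0.2, -0.3]
grip_width: 75.6
finger_force: 0.0
time: 16.6
tool_pos: [476.3, 177.9, 4.5]
tcp_rot: [-3.142, -0.001, 0.159]
contact_force: [-0.8, 0.6, 0.2]
grip_width: 91.7
finger_force: 0.0
```

```bash
python3 -m crank '[[[1,0,0,0.1,0],[0.5,0,0,0.1,0],[0.5,0,0,0.1,0],[0.5,0,0,0.1,0],[0.5,0,0,0.1,0],[0.5,0,0,0.1,0],[0.5,0,0,0.1,0],[0.5,0,0,0.1,0],[0.5,0,0,0.1,0],[0.5,0,0,0.1,0]]]'
```

```text
time: 17.6
tool_pos: [475.9, 177.8, 2.9]
tcp_rot: [3.142, -0.0, 0.159]
contact_force: [-0.4, -0.1, 0.8]
grip_width: 66.0
finger_force: 30.0
```

```bash
python3 -m crank '[[[0.5,0,0,-0.3,0],[0.5,0,0,-0.9,0],[0.5,0,0,-2,0],[0.5,0,0,-3.5,0],[0.5,0,0,-5.2,0],[0.5,0,0,-7,0],[0.5,0,0,-9,0],[0.5,0,0,-11,0],[0.5,0,0,-12.4,0],[0.5,0,0,-13,0]]]'; python3 -m crank '[[[0.5,0.1,1.2,0,1],[0.5,0.4,4,0,3],[0.5,0.7,7.8,0,6],[0.5,1.0,12,0,9],[0.5,1.4,16.5,0,12.6],[0.5,1.7,21,0,16],[0.5,2.1,25.4,0,19.5],[0.5,2.5,29.5,0,22.5],[0.5,2.7,32.8,0,25],[0.5,2.86,34.5,0,26.4]]]'; python3 -m crank '[[[0.5,0,0,0,0],[0.5,0,0,1,0],[0.5,0,0,2.5,0],[0.5,0,0,4,0],[0.5,0,0,5.5,0],[0.5,0,0,7,0],[0.5,0,0,7.8,0],[0.5,0,0,8,0],[0.5,0,0,8,0],[0.5,0,0,8,0]]]'
```

```text
time: 18.6
tool_pos: [476.6, 178.1, 135.2]
tcp_rot: [-3.141, -0.003, 0.159]
contact_force: [-0.5, 0.6, -1.6]
grip_width: 65.6
finger_force: 30.0
time: 19.6
tool_pos: [558.1, -161.8, 131.8]
tcp_rot: [3.141, 0.001, -0.307]
contact_force: [-0.2, 0.7, -1.5]
grip_width: 65.8
finger_force: 30.0
time: 20.6
tool_pos: [559.1, -158.1, 53.6]
tcp_rot: [3.142, -0.001, -0.301]
contact_force: [-0.2, -0.3, -1.5]
grip_width: 65.9
finger_force: 30.0
```

```bash
python3 wr.py 78 96 230
```

```text
[  171   160   170    70 11392] c [ 591.  -169.    86.3] tilt 0.016 azi -14.2 rect ((590.0795288085938, -168.73849487304688), (66.48771667480469, 28.89476203918457), 72.7045669555664)
tcp [ 559.1 -158.1   53.6] yaw -0.301 along [19.8 46.9] across [-32.6  30.8] z [84.5 87.9]
yaw -0.3019 hinge end 46.9 free 19.7 len 27.2 mid -1.1 centre(hinge-46) [ 559.7 -159.4] centre(mid) [ 590.6 -169.1]
```

```bash
python3 -m crank '[[[0.5,-0.05,0,0.3,0],[0.5,-0.1,0,0.6,0],[0.5,-0.1,0,0.9,0],[0.5,-0.1,0,1.1,0],[0.5,-0.1,0,1.2,0],[0.5,-0.1,0,1.3,0],[0.5,-0.1,0,1.35,0],[0.5,-0.1,0,1.4,0],[0.5,-0.1,0,1.45,0],[0.5,-0.1,0,1.45,0]]]'
```

```text
time: 21.65
tool_pos: [557.8, -158.0, 38.9]
tcp_rot: [3.142, -0.0, -0.302]
contact_force: [-1.0, 0.1, 3.3]
grip_width: 66.0
finger_force: 30.0
```

```bash
python3 -m crank '[[[0.76,0,0,0,0],[0.8,0,0,0,0],[0.85,0,0,0,0],[0.9,0,0,0,0],[0.95,0,0,0,0],[0.95,0,0,0,0],[0.95,0,0,0,0],[0.95,0,0,0,0],[0.95,0,0,0,0],[0.95,0,0,0,0]]]'; python3 -m crank '[[[0.95,0,0,-0.5,0],[0.95,0,0,-2,0],[0.95,0,0,-5,0],[0.95,-2,0,-9,0],[0.95,-5,0,-12,0],[0.95,-8.5,0,-15,0],[0.95,-8.5,0,-15.6,0],[0.95,-8.5,0,-15.6,0],[0.95,-8.5,0,-15.6,0],[0.95,-8.5,0,-15.6,0]]]'; python3 wr.py 60 84 218; python3 - <<'E'
from h import *
p=bot.capture("scene")[0];s=bot.capture("side")[0]
a=cv2.resize(p[180:280,180:310],(520,400),interpolation=3);b=cv2.resize(s[120:190,220:310],(270,210),interpolation=3)
o=np.zeros((400,790,3),np.uint8);o[:,:520]=a;o[:210,520:]=b
cv2.imwrite("pics/e.png",cv2.cvtColor(o,cv2.COLOR_RGB2BGR))
E
```

```text
time: 22.65
tool_pos: [557.7, -158.0, 38.4]
tcp_rot: [-3.142, -0.0, -0.302]
contact_force: [0.9, 0.1, -0.2]
grip_width: 87.1
finger_force: 0.0
time: 23.65
tool_pos: [476.7, -132.8, 193.1]
tcp_rot: [-3.141, 0.002, -0.302]
contact_force: [-0.1, -0.2, -0.1]
grip_width: 87.4
finger_force: 0.0
[  213    20    86   129 10059] c [ 559.6 -159.5   71.6] tilt 0.004 azi 139.4 rect ((557.1096801757812, -158.7120361328125), (66.21017456054688, 101.58979034423828), 72.76862335205078)
tcp [ 476.7 -132.8  193.1] yaw -0.302 along [ 36.9 131.6] across [-33.1  31.2] z [68.  73.6]
yaw -0.3007 hinge end 131.5 free 41.2 len 90.4 mid -1.0 centre(hinge-46) [ 558.1 -159.1] centre(mid) [ 558.9 -159.3]
```

View pics/e.png

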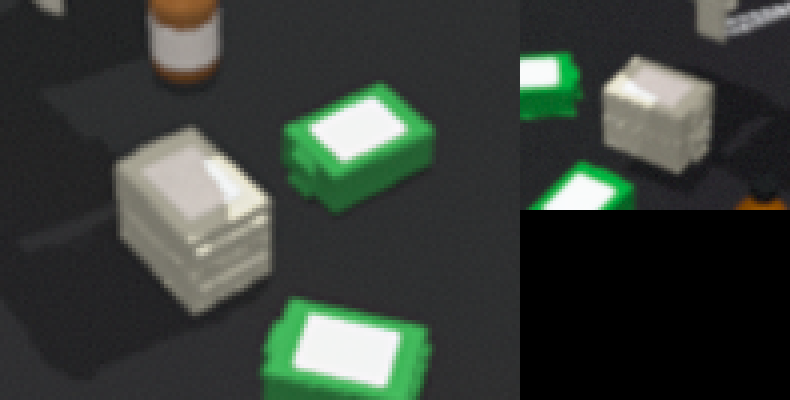

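The picture shows the two boxes stacked flush at (195,220), with both lids shut and the bottle undisturbed. The measured centre of A is within about 0.5 mm of B's earlier centre. Yaw agrees within about 0.001 rad and tilt is 0.004 rad.

```bash
python3 -c "
from plant import bot
print(bot.close_job())"
```

```text
the job is handed in; nothing more can be done
None
```

The job is handed in: both lids snapped shut at about 19 N, box_a sits flush on box_b (centres within about 0.5 mm, yaw within 0.01 rad), and the arm went nowhere near the bottle, cup or forceps except to pass over the bottle; the hand-in returned no verdict.

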